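Load a well strip into the reading viewer and hold its mirror on the mark

ROBOT

A 6-joint arm with a two-finger parallel gripper is mounted at the origin on the work surface. World frame = base frame: x ahead of the robot, y to its left, z up, the work surface at z = 0. Lengths are in mm, angles in rad, forces in N, time in s.
With the tool pointing down it reaches from about 275 to 825 mm from the base axis. Payload 5.2 kg.
Tool frame: the origin (TCP) lies at the very end of the fingers, on their centre line; the grasp point (between the pads) lies 19 mm behind it; z points along the fingers, y is the line along which they close (so a half turn about z gives the same grasp; the last joint's range is limited). The gripper opens to 93 mm and grips with 3 to 60 N. Pads are 15 mm wide; open, the fingers measure 128 mm over their backs; the gripper's body (75 mm by 188 mm) begins 65 mm behind the grasp point.
Start: joints at [1.138, 0.259, 1.535, -0, 1.348, -0.203], TCP at [125.258, 535.552, 218.653] pointing down, gripper open.
Joint ranges: [-3.14, 3.14], [-0.91, 2.08], [0.19, 2.58], [-1.22, 4.36], [0.22, 2.71], [-3.12, 3.12]. Speed limits (rad/s): [2.57, 2.57, 3.14, 3.14, 3.14, 3.14].

INTERFACE

Orientations are given as [roll, pitch, yaw] about the fixed x, y, z axes, in that order (R = Rz(yaw) Ry(pitch) Rx(roll)).
In Python, from bench import robot gives the robot as it stands. The module is installed in compiled form; this text tells all that it offers. Calls block until the motion is done:
- robot.move_ptp(position, orientation): joint-space move of the TCP to a pose.
- robot.move_linear(position, ori=None, speed=150, f_stop=None): straight line of the TCP; ori=None keeps the orientation; speed is the mean speed in mm/s. With f_stop (N) it stops when the force on the tool has changed by that much, and returns True; else False.
- robot.move_j(angles): joint-space move.
- robot.move_gripper(opening): opening from 0.0 (shut) to 1.0 (fully open); the grip force is fixed at half the most; returns when the fingers have stopped.
- robot.sleep(seconds).
- robot.inverse_kinematics(position, orientation): joint angles nearest the present ones, or None.
- robot.get_image(name): name is "scene" or "top" or "wrist"; returns a dict with "img" (420x560x3 uint8, blue, green, red), "fovy" (degrees; the focal length in pixels is half the picture's height over the tangent of half this angle, whatever the lens; pixels are square), "cx", "cy" (the principal point, pixels), "k1" (the pictures are not rectified: a ray, as slopes to the right and down, at radius r is drawn at 1 + k1 r^2 times it, then the intrinsics apply), "eye" and "orientation" of the camera in the world. Camera axes: x right, y down, z forward; pixel columns grow to the right and rows downward; lengths in mm; the calibration is good to about 2 mm. A picture is of the moment at which its call begins. There is no depth.
A pose or a line that the arm cannot do raises robot.MotionError and nothing moves.
- robot.hand_in(): hands the job in; it is judged then, once.
Readings, each from a call of its own:
- robot.current_t(): time.
- robot.current_qpos(): joint angles.
- robot.current_joint_vel(): joint speeds.
- robot.current_joint_efforts(): joint torques, N m.
- robot.current_tcp_pos(): TCP position.
- robot.current_eef_rot(): TCP orientation.
- robot.current_contact_force(): force on the tool from outside, world axes, zero at the start.
- robot.current_ft_torque(): the same for the moment, N m.
- robot.current_gripper_width(): opening from 0.0 (shut) to 1.0 (fully open).
- robot.current_finger_force(): force on a finger pad.
Only numpy, scipy, OpenCV 4.12 (cv2) and the standard library are available. Lean on these libraries where they do the work, as an engineer would, in place of code of your own. Each camera call takes 0.05 s, during which the arm holds its last target. There are 200 camera calls.

TASK

Lay the loose eight-well strip flat in the one empty compartment of the reading viewer, its wide end in the wide notch, and let go of it. Then swing the viewer's mirror by its side lever until the dark mark under that strip shows in the middle of the mirror to the small bench camera, and finish while still holding the lever steady at that angle, because the mirror springs back when let go. Leave the two strips that are already loaded, the bottle, the beaker and the tip box where they are.

Things in the scene. Friction and masses are not known exactly. Their poses are not given: they have to be found in the camera images.
- viewer: Reading viewer, fixed: grey base 170 x 130 mm, two upright side plates, on them an aluminium stage 150 (x) by 114 mm (y), top 177 mm above the bench, with three compartments across it, 40 mm apart in x, over an open window (y within +-38 mm) and a tilting mirror. Origin on the bench under its middle; z up, +x to the bench camera, +y to the wide notches; lever on the -y side.
- strip: The loose strip of eight wells, off-white plastic, about 16 g, lying upright on the mat: 92 mm long (y), 10 wide (x), 14 high. The row of wells is 70 mm long; beyond it each end has a lug 11 mm long, 4 mm thick, its underside 10 mm above the strip's: 20 mm wide at +y (the wide end), 10 mm at -y. Origin: centre of the underside, where the dark mark (6 x 12 mm) is. Pinch it across the middle.
- wide_end (a point): Top of the wide lug of the loose strip, on its centre line, 40.5 mm from the strip's middle in +y.
- strip_b: One of the two equal strips already hanging in the viewer's compartments; same origin and axes as the loose strip. To be left alone.
- strip_c: The other strip already in the viewer; to be left alone.
- empty_seat: The viewer's empty compartment (rear, middle or front): where a laid-in strip's origin comes to be, 162 mm above the bench; axes as the viewer's and the laid-in strip's. Its notches are 5 mm deep, 24 mm wide at +y, 14 mm at -y, with end walls 49 mm from the middle; the lugs rest on ledges 172 mm above the bench (|y| over 38 mm), the wells hang in the open window.
- seat_rear (a point): The same point for the rear compartment, 40 mm to -x from the viewer's middle.
- seat_middle (a point): The same point for the middle compartment, at the viewer's middle.
- seat_front (a point): The same point for the front compartment (nearest the bench camera), 40 mm to +x.
- pivot (a point): Middle of the mirror's face, on its hinge axis, which runs along the viewer's y axis 62 mm above the bench. The marks hang 100 mm higher.
- mirror (a joint): Tilt of the mirror (70 mm long, 80 mm wide, face on the hinge axis), rad: 0 = face straight up, at its stop; grows to 1.3 as the face tips towards the bench camera (+x of the viewer; pi/2 would be facing it level). A light spring (0.06 N m at 0, 0.18 N m at 1 rad) turns it back to 0 when let go.
- lever_grip (a point): Where to hold the lever: on the axis of its black round grip, 12 mm thick, parallel to the hinge axis, reaching from y = -60 to -112 mm of the viewer; this point at y = -92 mm. Rigid with the mirror, 85 mm from the hinge axis; it leans pi/4 to -x from upright at tilt 0, is upright at tilt pi/4, leans to +x beyond. The grip may turn between the fingers.
- lens (a point): Middle of the front glass of the bench camera, a small fixed block camera on a foot, 170 to 210 mm to +x of the viewer's middle, lens 62 mm up, level with the mirror's middle, looking along the viewer's -x. The mark shows in the mirror's middle when its face looks along the bisector of the directions from pivot to the lens and to the mark.
- mat: Black rubber mat 240 x 220 mm, 3 mm thick, fixed, on which the loose strip lies. Origin at the centre of its underside.
- dropper: Small amber bottle, 36 mm across, 75 mm high, a bystander. Origin at the centre of its underside.
- beaker: Glass beaker, 70 mm across, 90 mm high, a bystander. Origin at the centre of its underside.
- tip_box: Clear box, 80 x 120 x 50 mm high, a bystander. Origin at the centre of its underside.

How it is judged:
By the outcome, as a careful person would: the job done as asked, in the order asked, and still so for the second after the job is handed in, while the arm keeps its last pose, push and grip.
It also fails if it takes over 53 s, if anything falls off the work surface, if the arm or the gripper's body presses on something with over 40 N, if the wrist force passes 120 N, or if a joint passes its speed limit or range.

## Working session

There is one attempt and no reset: what is moved stays moved. The work goes in short steps, each a Python script; the robot and the scene stay as the last script left them, time stands still between calls to the robot, and variables do not carry over. Pictures are saved under pics/ and viewed, at most 10 in all, crops included, and the job is handed in when it is done.

```bash
mkdir -p pics; cat > h.py <<'E'
from bench import robot
import numpy as np, cv2
from scipy.spatial.transform import Rotation as R
def rot(o): 
    o=np.array(o,float)
    return o if o.shape==(3,3) else R.from_euler('xyz',o).as_matrix()
def f(d): return d['img'].shape[0]/2/np.tan(np.radians(d['fovy'])/2)
def ray(d,uv):
    F=f(d); K=np.array([[F,0,d['cx']],[0,F,d['cy']],[0,0,1]])
    p=cv2.undistortPointsIter(np.array([[uv]],float),K,np.array([d['k1'],0,0,0,0.]),None,None,(3,50,1e-10))[0,0]
    return np.array(d['eye'],float), rot(d['orientation'])@np.array([p[0],p[1],1])
def onz(d,uv,z):
    e,v=ray(d,uv); return e+v*(z-e[2])/v[2]
def proj(d,P):
    q=rot(d['orientation']).T@(np.array(P,float)-d['eye']); s=q[:2]/q[2]; s=s*(1+d['k1']*(s@s))
    return f(d)*s+[d['cx'],d['cy']]
E
python3 - <<'E'
from h import *
import pickle
for n in ("scene","top","wrist"):
    d=robot.get_image(n); pickle.dump(d,open(f'{n}.pkl','wb')); cv2.imwrite(f'pics/{n}0.png',d['img']); print(n,{k:np.round(d[k],4).tolist() for k in d if k!='img'})
E
```

```text
scene {'fovy': 44.3653, 'cx': 276.1299, 'cy': 205.7029, 'k1': -0.0091, 'eye': [1321.0279, -294.5302, 1109.6158], 'orientation': [-2.4577, -0.0117, 1.2267]}
top {'fovy': 52.6914, 'cx': 288.9658, 'cy': 213.9823, 'k1': -0.1124, 'eye': [409.3416, -11.8326, 1331.7595], 'orientation': [-2.9931, -0.0093, -1.5424]}
wrist {'fovy': 70.3989, 'cx': 279.1147, 'cy': 206.7359, 'k1': -0.0465, 'eye': [53.3588, 552.5401, 384.2971], 'orientation': [2.87, 0.0021, 1.3405]}
```

View pics/scene0.png

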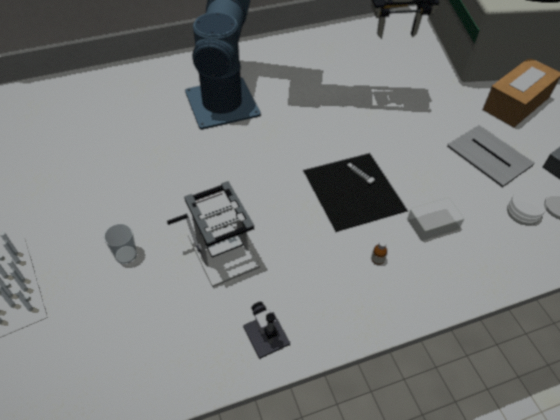

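View pics/top0.png

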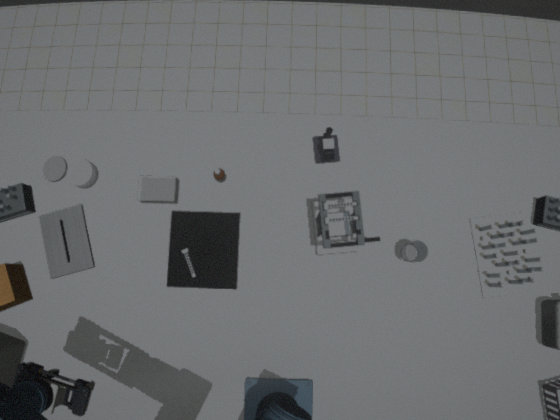

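Scene: viewer near (220,215) with the lever on its left, and the bench camera at (265,330). The strip on the mat is at (361,172). Top: viewer (340,220), lever (372,239), strip (188,262), bench camera (326,146). Next I'll measure coarsely and take wrist close-ups.

```bash
python3 - <<'E'
from h import *
import pickle
d=pickle.load(open('top.pkl','rb'))
for n,uv,z in (('strip',(188,262),15),('viewer',(340,219),177),('lens',(328,135),62),('lev',(372,239),122)): print(n,onz(d,uv,z).round(1))
r=d['img']; a=r[235:290,165:220]; b=r[175:265,295:390]
# wrist pose relative to tcp
w=pickle.load(open('wrist.pkl','rb')); T=rot(robot.current_eef_rot())
print('cam in tool',(T.T@(np.array(w['eye'])-robot.current_tcp_pos())).round(1),(T.T@rot(w['orientation'])).round(3), robot.current_eef_rot(),robot.current_t())
c=np.hstack([cv2.resize(a,(380,380),interpolation=3),cv2.resize(b,(400,380),interpolation=3)])
cv2.imwrite('pics/crop0.png',c)
E
```

```text
strip [446.6 290.7  15. ]
viewer [ 572.5 -158.6  177. ]
lens [ 853.3 -133.3   62. ]
lev [ 524.9 -258.9  122. ]
cam in tool [  73.9    0.3 -166.2] [[-0.    -0.963 -0.269]
 [ 1.    -0.    -0.001]
 [ 0.001 -0.269  0.963]] [-3.14028006e+00 -2.60847004e-04  2.91176796e+00] 0.15
```

View pics/crop0.png

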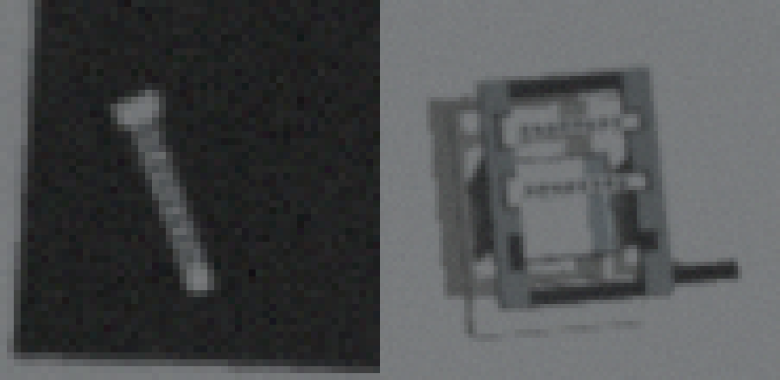

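Left crop: the wide lug is at the upper-left end (138,108) and the narrow end at (200,283). Right crop: the front two compartments are loaded, so the rear one is empty. The lever grip is at (705,272). Next, wrist close-ups of the viewer and then the strip.

```bash
python3 - <<'E'
from h import *
import pickle
robot.move_ptp([446,291,150],[np.pi,0,0.4]); robot.sleep(.2)
d=robot.get_image("wrist"); pickle.dump(d,open('ws.pkl','wb')); cv2.imwrite('pics/ws.png',d['img'])
g=cv2.cvtColor(d['img'],6)
n,l,s,c=cv2.connectedComponentsWithStats((g>110).astype(np.uint8)); print([(s[i].tolist()) for i in range(1,n) if s[i][4]>150])
robot.move_ptp([560,-160,300],[np.pi,0,1.67]); robot.sleep(.2)
d=robot.get_image("wrist"); pickle.dump(d,open('wv.pkl','wb')); cv2.imwrite('pics/wv.png',d['img']); print(robot.current_t())
E
```

```text
[[0, 0, 560, 296, 108635], [271, 154, 21, 87, 821], [143, 326, 266, 56, 10549]]
4.0083
```

View pics/ws.png

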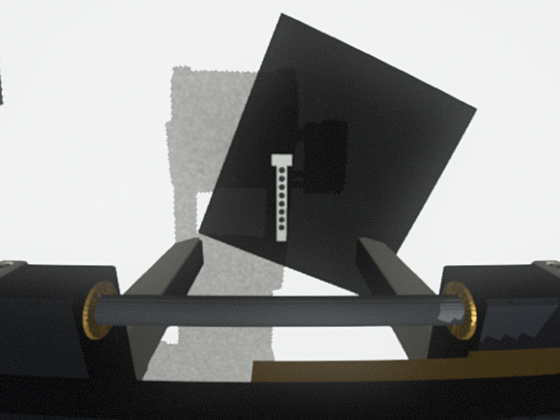

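View pics/wv.png

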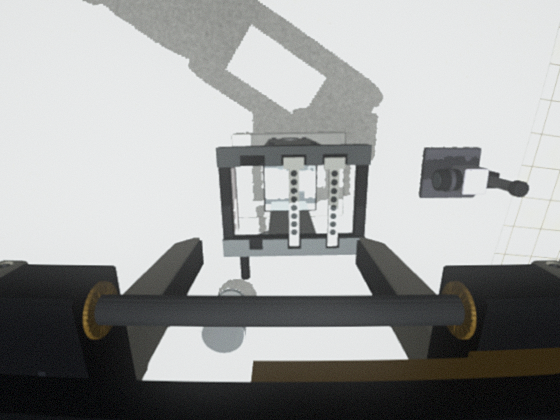

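Wrist, strip: wide lug at (282,160), narrow end at (281,240). Wrist, viewer: stage corners near (217,147), (369,145), (366,253) and (223,255). The empty rear notches are at (252,159) and (256,244). The grip is at (244,268).

```bash
python3 - <<'E'
from h import *
import pickle
d=pickle.load(open('wv.pkl','rb')); g=cv2.GaussianBlur(cv2.cvtColor(d['img'],6),(3,3),0).astype(int)
def crop(u0,u1,v0,v1):
    for v in range(v0,v1,4): print(v,' '.join('%3d'%x for x in g[v,u0:u1:2]))
print('left');crop(212,264,144,272)
print('right');crop(340,376,144,258)
print('col');[print(u,g[138:170,u].tolist(),g[232:262,u].tolist()) for u in (275,315,353)]
s=pickle.load(open('ws.pkl','rb')); gs=cv2.cvtColor(s['img'],6)
m=(gs[145:250,262:305]>110).astype(np.uint8)
for v in range(0,105,4): 
    x=np.nonzero(m[v])[0]; print(v+145,(x.min()+262,x.max()+262) if len(x) else '',end=' ')
E
```

```text
left
144 232 233 233 234 234 234 234 234 234 232 221 228 228 228 228 228 227 224 224 198 157 156 155 155 156 153
148 233 226 155 115 103  99  99 102 102 102  99 100  98 100  99  99 100  96  97  98  99  98  98  97  99  97
152 232 232 149 105 106 105 106 105 104 105 104 104 104 103 102 103 103 103 104 101 102 101 102 102 101 100
156 232 232 159 105 107 106 104 104 104 104 104 105 103 100  80  71  71  69  69  69  69  65  66  65  64  64
160 232 232 172 105 105 106 105 105 104 104 104 103 104 102  78  63  64  62  62  63  61  61  60  60  59  58
164 232 233 191 107 105 104 104 104 103 102 103 101 101 100  82  71  69  72  74  72  69  64  64  65  72  73
168 232 233 227 143  76  74  73  72  70  94 139 146 211 230 231 233 234 233 233 231 193 160 160 159 174 182
172 233 232 232 166  73  70  70  69  66  94 166 151 195 233 232 231 232 231 232 228 177 158 160 160 167 158
176 232 232 234 195  76  66  68  69  65  86 164 156 191 233 232 231 232 232 232 232 207 162 160 159 172 194
180 232 232 234 199  83  67  68  68  65  81 162 158 184 233 231 231 231 231 231 232 206 160 158 156 163 174
184 232 232 233
[... 5503 characters left out ...]
(272), np.int64(291)) 165 (np.int64(272), np.int64(291)) 169 (np.int64(277), np.int64(286)) 173 (np.int64(277), np.int64(286)) 177 (np.int64(277), np.int64(286)) 181 (np.int64(277), np.int64(286)) 185 (np.int64(277), np.int64(286)) 189 (np.int64(277), np.int64(286)) 193 (np.int64(277), np.int64(286)) 197 (np.int64(277), np.int64(286)) 201 (np.int64(277), np.int64(286)) 205 (np.int64(277), np.int64(286)) 209 (np.int64(277), np.int64(286)) 213 (np.int64(277), np.int64(286)) 217 (np.int64(277), np.int64(286)) 221 (np.int64(277), np.int64(286)) 225 (np.int64(277), np.int64(286)) 229 (np.int64(277), np.int64(286)) 233 (np.int64(277), np.int64(286)) 237 (np.int64(277), np.int64(285)) 241  245  249
```

```bash
python3 - <<'E'
from h import *
import pickle
d=pickle.load(open('wv.pkl','rb')); g=cv2.GaussianBlur(cv2.cvtColor(d['img'],6),(3,3),0).astype(int)
L=[(216,152),(216.5,158),(218.3,172),(219.3,188),(220.7,204),(221.7,220),(222.8,232),(222.6,246),(222.95,252)]
Rr=[(368.2,168),(367.15,184),(366.2,200),(365.05,216),(364.4,228)]
B=[(275,255.65),(315,254.9),(353,254.2)]; T=[(275,146.2),(353,144.3)]
W=lambda q:np.array([onz(d,p,177)[:2] for p in q])
def line(q):
    w=W(q); vx,vy,x,y=cv2.fitLine(w.astype(np.float32),2,0,.01,.01).ravel(); return np.arctan2(vy,vx),np.array([x,y]),w
ls={k:line(q) for k,q in dict(L=L,R=Rr,B=B,T=T).items()}
for k,v in ls.items(): print(k,v[0].round(4),v[1].round(1))
yaw=np.mean([(ls['L'][0]-np.pi/2+np.pi/2)%np.pi-np.pi/2,(ls['R'][0]-np.pi/2+np.pi/2)%np.pi-np.pi/2,(ls['B'][0]+np.pi/2)%np.pi-np.pi/2]); print('yaw',yaw)
ex=np.array([np.cos(yaw),np.sin(yaw)]);ey=np.array([-ex[1],ex[0]])
xm=[v[2]@ex for k,v in ls.items() if k in'LR'];ym=[v[2]@ey for k,v in ls.items() if k in 'BT']
print([x.round(1) for x in xm],[y.round(1) for y in ym])
cx=(xm[0].mean()+xm[1].mean())/2; cy=(ym[0].mean()+ym[1].mean())/2
C=cx*ex+cy*ey; print('C',C, 'w',xm[1].mean()-xm[0].mean(),'h',ym[1].mean()-ym[0].mean())
V=lambda p,z:(lambda w:((w-C)@ex,(w-C)@ey))(onz(d,p,z)[:2])
for n,p,z in [('nl',(248.8,244),177),('nr',(262,244),177),('wl',(239.8,160),177),('barin L',(231,184),177),('barin R',(354.2,184),177),('grip L',(240.5,262),122),('gripR',(248.5,262),122),('end',(245,279),122)]: print(n,np.round(V(p,z),1))
print('row160',g[160,256:296].tolist()); print('row190',g[190,284:342].tolist())
s=pickle.load(open('ws.pkl','rb'))
q=[onz(s,p,17)[:2] for p in((281.7,154),(281.6,240.3),(281.5,175),(281.5,235))]; e=q[0]-q[1]; print('strip len',np.hypot(*e),'ang',np.arctan2(e[1],e[0]),'mid',(q[0]+q[1])/2, robot.current_tcp_pos(),robot.current_eef_rot())
gs=cv2.cvtColor(s['img'],6);print(gs[150:158,281].tolist(),gs[236:246,281].tolist(),gs[162,268:296].tolist(),gs[200,272:292].tolist(),gs[232,272:292].tolist())
E
```

```text
L -1.4562 [ 501.9 -168.1]
R -1.4554 [ 647.7 -149.1]
B 0.1182 [ 603.7 -214.2]
T 0.1259 [ 588.5 -101.1]
yaw 0.11606467
[array([478.6, 478.6, 479.5, 479.3, 479.6, 479.4, 479.7, 478.4, 478.3]), array([626.2, 626.1, 626.1, 626. , 626.2])] [array([-282.8, -282.6, -282.6]), array([-169. , -168.2])]
C [ 574.99163907 -160.12116702] w 147.07612843040886 h 114.08957391850458
nl [-46.5 -43.4]
nr [-32.7 -43.6]
wl [-51.4  44.1]
barin L [-61.4  20.6]
barin R [60.6 18.7]
grip L [-64.6 -90.8]
gripR [-54.5 -91. ]
end [ -60.1 -115.1]
row160 [60, 60, 60, 60, 59, 59, 58, 62, 74, 89, 97, 98, 98, 99, 100, 99, 98, 98, 98, 98, 99, 99, 99, 97, 88, 75, 87, 133, 176, 190, 190, 190, 189, 189, 189, 189, 189, 189, 189, 188]
row190 [230, 230, 231, 229, 218, 192, 150, 104, 77, 71, 72, 80, 105, 148, 188, 210, 219, 221, 220, 222, 225, 229, 231, 231, 230, 231, 231, 230, 231, 232, 222, 189, 157, 155, 165, 165, 164, 164, 164, 164, 164, 164, 162, 156, 152, 156, 149, 120, 89, 75, 72, 81, 108, 146, 171, 175, 170, 164]
strip len 92.17587479522777 ang 0.402425435106318 mid [446.8806887  289.22483281] [ 560.07924502 -159.32366483  299.8862429 ] [-3.14142101e+00 -1.80725204e-04  1.67087193e+00]
[27, 21, 19, 45, 115, 185, 200, 201] [186, 191, 192, 189, 159, 88, 37, 34, 31, 35] [19, 20, 43, 112, 172, 198, 203, 198, 195, 198, 195, 198, 197, 201, 197, 199, 199, 201, 198, 197, 201, 202, 202, 162, 76, 21, 24, 37] [33, 24, 20, 38, 105, 171, 197, 189, 175, 152, 155, 178, 197, 194, 157, 68, 14, 24, 31, 31] [35, 31, 32, 44, 101, 169, 188, 193, 191, 190, 190, 192, 190, 175, 124, 45, 30, 43, 39, 36]
```

```bash
cat >> h.py <<'E'
yaw=0.117; C=np.array([575.2,-160.1])
ex=np.array([np.cos(yaw),np.sin(yaw)]);ey=np.array([-ex[1],ex[0]])
def V(x,y,z): return [*(C+x*ex+y*ey),z]
def toV(w): w=np.array(w)[:2]-C; return np.array([w@ex,w@ey])
DN=[np.pi,0,np.pi/2+yaw]
E
python3 - <<'E'
from h import *
import pickle
o=[np.pi,0,0.402]
robot.move_ptp([446.9,289.2,60],o)
robot.move_linear([446.9,289.2,11],speed=100)
robot.move_gripper(0.0); print(robot.current_gripper_width(),robot.current_finger_force())
robot.move_linear([446.9,289.2,150],speed=200)
robot.move_ptp(V(-38.7,0,250),DN)
robot.move_linear(V(-38.7,0,196),speed=100); robot.sleep(.3)
d=robot.get_image("wrist"); pickle.dump(d,open('wh.pkl','wb')); cv2.imwrite('pics/wh.png',cv2.resize(d['img'][40:260,170:390],(660,660))[:600]); print(robot.current_t(),robot.current_gripper_width(),robot.current_tcp_pos())
E
```

```text
0.10036282972178133 29.996198415756226
11.5417 0.09735955262013517 [ 536.94140568 -164.75252089  196.4441848 ]
```

View pics/wh.png

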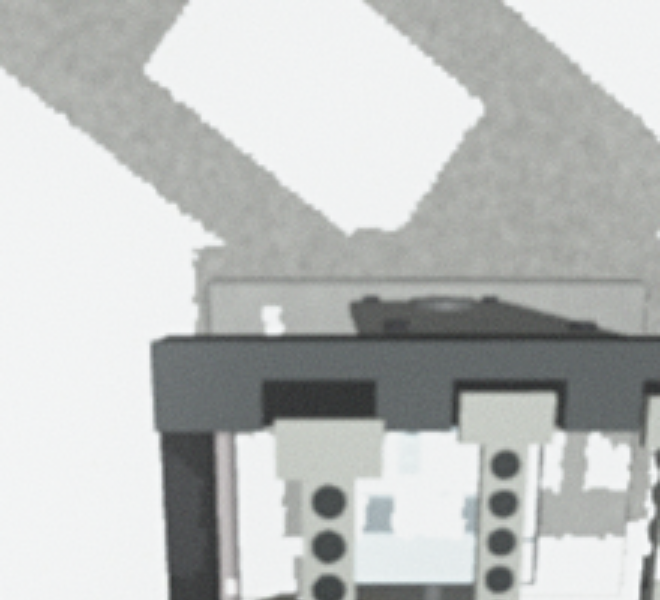

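The strip is in hand, level, with its wide lug at crop x 276–383 and top edge y 418. The empty wide notch is at x 262–376 with its end edge at y 381. Compare them in viewer coordinates.

```bash
python3 - <<'E'
from h import *
import pickle
d=pickle.load(open('wh.pkl','rb'))
c=lambda x,y:(170+(x-1)/3,40+(y-1)/3)
for n,p,z in [('lugL',c(276,440),202.4),('lugR',c(383,440),202.4),('end',c(330,418),202.4),('notchL',c(262,400),177),('notchR',c(376,400),177),('notchend',c(320,381),177),('stage left',c(153,380),177),('well1',c(329,501),202.4),('well3',c(328,587),202.4)]: print(n,toV(onz(d,p,z)).round(1))
print(toV(robot.current_tcp_pos()))
E
```

```text
lugL [-47.3  41.3]
lugR [-27.7  41.3]
end [-37.4  45.3]
notchL [-51.6  44.6]
notchR [-27.7  44.5]
notchend [-39.5  48.5]
stage left [-74.3  48.8]
well1 [-37.6  29.7]
well3 [-37.8  12.5]
[-38.54013582  -0.15466307]
```

```bash
python3 - <<'E'
from h import *
import pickle
x,y=-40.2,0.2
robot.move_linear(V(x,y,190),speed=60)
print(robot.move_linear(V(x,y,170.7),speed=40,f_stop=5),robot.current_tcp_pos()[2],robot.current_contact_force())
w=robot.current_gripper_width(); robot.move_gripper(w+.03); robot.sleep(.2); print(w,robot.current_gripper_width(),robot.current_contact_force())
robot.move_linear(V(x,y,200),speed=40)
robot.move_linear(V(x,y,250),speed=150); robot.sleep(.2)
d=robot.get_image("wrist"); pickle.dump(d,open('wp.pkl','wb')); cv2.imwrite('pics/wp.png',cv2.resize(d['img'][90:290,190:390],(600,600))); print(robot.current_t())
E
```

```text
True 169.9144321802629 [0.62007118 1.02530377 5.6045379 ]
0.09788760749904973 0.12735066086102764 [0.06872239 0.60575871 0.21263674]
14.45
```

View pics/wp.png

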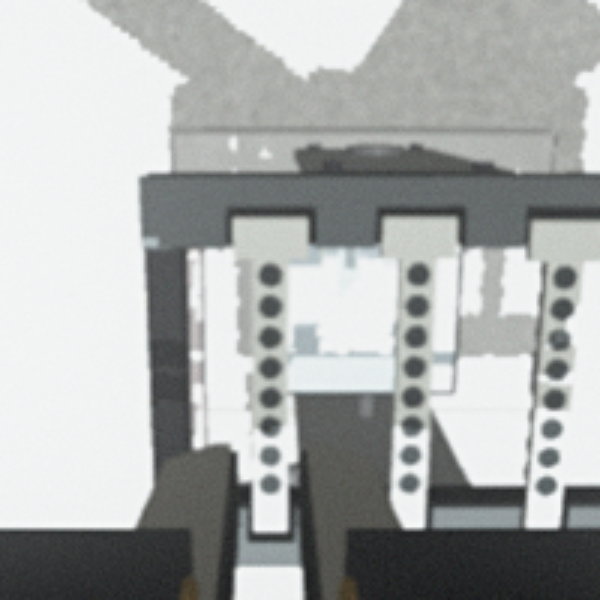

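The strip is seated: its lugs are centred in the notches (lug 233–310 in notch 229–314) and level with its neighbours. Now the lever.

```bash
cat >> h.py <<'E'
ox=-0.3
def G(t,dz=14): a=t-np.pi/4; return V(ox+85*np.sin(a),-95,62+85*np.cos(a)-dz)
E
python3 - <<'E'
from h import *
p=G(0)
robot.move_ptp([p[0],p[1],240],DN); robot.move_gripper(.45)
robot.move_linear(p,speed=120); print(robot.current_contact_force())
robot.move_gripper(0.0); robot.sleep(.2)
print(robot.current_gripper_width(),robot.current_finger_force(),robot.current_contact_force(),toV(robot.current_tcp_pos()))
for t in (.1,.2,.3,.4,.5,.595): 
    robot.move_linear(G(t),speed=50); print(t,robot.current_contact_force().round(2),toV(robot.current_tcp_pos()).round(2),robot.current_tcp_pos()[2].round(1))
robot.sleep(.3)
import pickle
for n in("wrist","scene"):
    d=robot.get_image(n); pickle.dump(d,open(n+'L.pkl','wb'))
    if n=="wrist": a=d['img'][60:300,130:430]
    else: a=cv2.resize(d['img'][165:290,150:280],(600,576)); 
    cv2.imwrite(f'pics/{n}L.png',a if n=='scene' else cv2.resize(a,(750,600)))
print(robot.current_t(),robot.current_gripper_width())
E
```

```text
[-0.28024079  0.63643532 -0.13638795]
0.11684781783999404 30.000842213630676 [-0.97537474 -0.30159455  1.90281297] [-60.48577487 -95.05907906]
0.1 [-5.19 -0.94  2.6 ] [-54.55 -95.03] 113.9
0.2 [-6.37 -1.35  4.41] [-48.31 -95.07] 119.1
0.3 [-8.1  -1.2   6.27] [-41.2  -95.08] 123.9
0.4 [-8.41  0.14 10.74] [-33.24 -95.12] 128.3
0.5 [-7.02 -0.    9.94] [-24.41 -95.31] 131.3
0.595 [-5.79 -0.47 10.02] [-16.26 -95.45] 133.2
19.9667 0.11778253306887766
```

View pics/wristL.png

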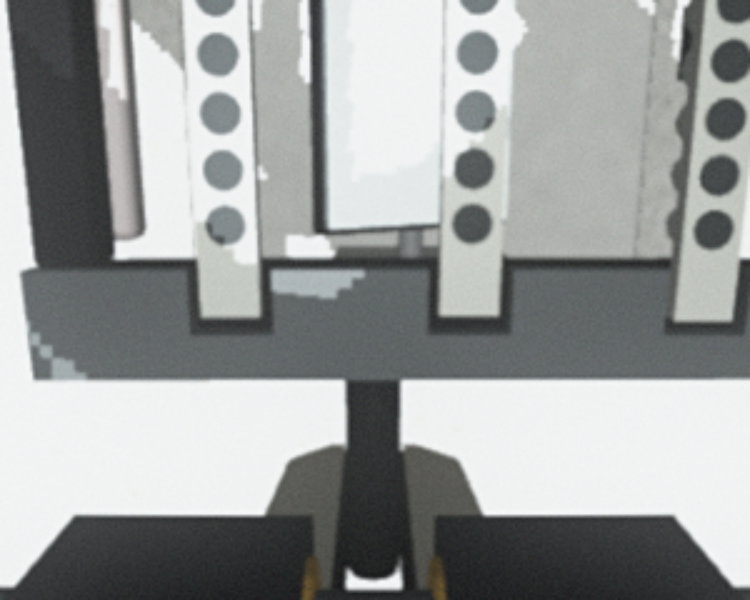

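View pics/sceneL.png

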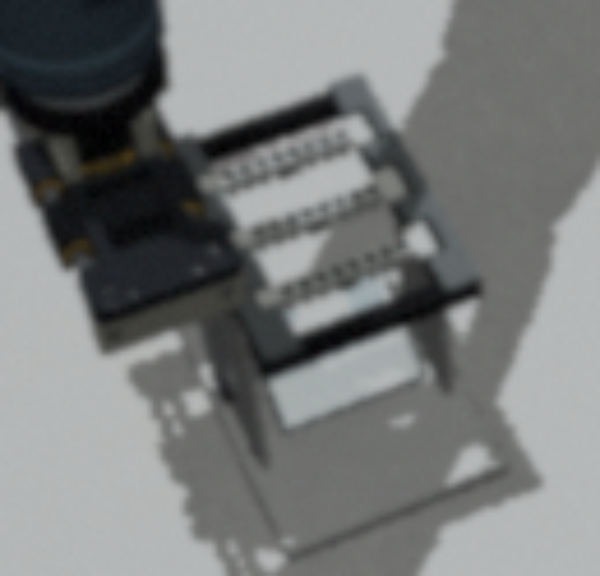

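Lever held: the grip is between the fingers at crop x 347–400, y 420. The narrow notches are at 190–271 (rear) and 430–510 (middle), y 325. All three strips are in place and the mirror is tilted. Check the grip position relative to the notches.

```bash
python3 - <<'E'
from h import *
import pickle
d=pickle.load(open('wristL.pkl','rb'))
c=lambda x,y:(130+(x-1)/2.5,60+(y-1)/2.5)
m=lambda a,b,y,z:(toV(onz(d,c(a,y),z))+toV(onz(d,c(b,y),z)))/2
print('rear',m(190,271,300,177),'mid',m(429.5,510,300,177),'grip',m(347,400,415,145.5),'gripw',toV(onz(d,c(400,415),145.5))-toV(onz(d,c(347,415),145.5)))
g=d['img'][60+int(415/2.5),255:305].mean(1).round().tolist();print(g)
g=d['img'][60+int(300/2.5),200:340].mean(1).round().tolist();print(g)
print(robot.current_contact_force(),robot.current_tcp_pos()[2])
E
```

```text
rear [-39.62378195 -43.14917735] mid [  0.29813268 -43.17691305] grip [-15.76811753 -74.48054859] gripw [ 1.15905649e+01 -5.56605619e-03]
[241.0, 241.0, 241.0, 240.0, 240.0, 240.0, 241.0, 240.0, 240.0, 241.0, 241.0, 243.0, 236.0, 173.0, 77.0, 48.0, 47.0, 52.0, 51.0, 58.0, 51.0, 54.0, 51.0, 58.0, 57.0, 52.0, 54.0, 53.0, 54.0, 54.0, 53.0, 52.0, 52.0, 46.0, 96.0, 193.0, 246.0, 243.0, 241.0, 241.0, 239.0, 239.0, 241.0, 238.0, 239.0, 239.0, 242.0, 239.0, 240.0, 241.0]
[103.0, 105.0, 102.0, 105.0, 93.0, 78.0, 63.0, 56.0, 58.0, 106.0, 177.0, 200.0, 198.0, 196.0, 196.0, 198.0, 195.0, 196.0, 196.0, 198.0, 196.0, 198.0, 195.0, 196.0, 195.0, 198.0, 198.0, 193.0, 197.0, 198.0, 196.0, 201.0, 200.0, 171.0, 106.0, 63.0, 53.0, 54.0, 69.0, 91.0, 104.0, 105.0, 102.0, 102.0, 102.0, 103.0, 100.0, 105.0, 96.0, 104.0, 100.0, 104.0, 104.0, 100.0, 98.0, 97.0, 99.0, 101.0, 107.0, 103.0, 103.0, 105.0, 100.0, 106.0, 101.0, 102.0, 102.0, 100.0, 103.0, 101.0, 102.0, 104.0, 103.0, 105.0, 100.0, 104.0, 102.0, 100.0, 100.0, 105.0, 100.0, 102.0, 98.0, 101.0, 102.0, 103.0, 100.0, 103.0, 100.0, 107.0, 103.0, 99.0, 106.0, 100.0, 99.0, 100.0, 99.0, 103.0, 105.0, 104.0, 96.0, 73.0, 54.0, 48.0, 59.0, 113.0, 179.0, 199.0, 201.0, 196.0, 203.0, 201.0, 199.0, 200.0, 199.0, 199.0, 198.0, 199.0, 201.0, 198.0, 202.0, 198.0, 203.0, 198.0, 200.0, 196.0, 197.0, 204.0, 197.0, 155.0, 91.0, 49.0, 51.0, 63.0, 68.0, 92.0, 106.0, 103.0, 101.0, 102.0]
[-4.85034471 -0.6057166   9.20549494] 133.0995429450911
```

```bash
python3 - <<'E'
from h import *
robot.sleep(.3); print(robot.current_joint_vel().round(4),robot.current_tcp_pos()); print(robot.hand_in())
E
```

```text
[ 0.0025 -0.0017  0.0007 -0.0006 -0.0008 -0.0008] [ 570.03197411 -256.79906358  133.10523103]
the job is handed in; nothing more can be done
None
```

The strip lies in the rear compartment, wide end in the wide notch and let go, and I handed the job in after about 20 s still holding the lever steady at about 0.595 rad, the angle calculated to centre the strip's mark, since I could not see the bench camera's own picture.

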